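# Level the board in a stencil printer with a straightedge

## Task

Set the circuit board flush with the stencil printer's deck, using the straightedge: take it from its rest, lay it from left to right across the deck over the middle of the board, let go, and press its left end and then its right end down to the deck to feel it rock on the board. Swing the lever to lower the board just until the straightedge no longer rocks, no more than 1.5 mm deeper, then let go of the lever and press the left and then the right end once more to prove it. Set it down and press gently (5 N is plenty, 30 N is too much), leave the straightedge lying across the deck, and do not disturb the flux tin and the paste jar.

Things in the scene. Friction and masses are not known exactly. Their poses are not given: they have to be found in the camera images.
- printer: Fixed bench-top solder-paste stencil printer, grey base 160 x 240 mm (x, y) under a bright deck plate of the same size. Origin: centre, on the bench; x away from the robot, y to its left. The deck's window is 104 x 84 mm (x, y): left and right deck sides run 42 to 120 mm off centre. Deck top is shimmed per job, 54 to 58 mm above the bench. Two hinge blocks at the far edge, 68 mm high.
- board_top (a point): Centre of the top face of the green bare circuit board, 90 x 70 mm (printer x, y), on a black nest in the deck's window, centred on the printer. It moves straight up and down with the lever only and does not give way under pressing. At the start it stands 2 to 6 mm above the deck.
- lever (a joint): Angle (rad, 0 to 1.3) of the steel lever at the printer's front, on a vertical pivot at the printer's centre. 0: far to the robot's left, board highest. It grows as the lever swings to the robot's right (anticlockwise from above) and lowers the board 7 mm per rad. Stiff (about 3 N at the knob, more if fast); stays where left. Starts at 0 to 0.1.
- lever_knob (a point): Grip point on the lever's upright black round knob, 16 mm diameter, 135 mm from the pivot, 58 mm above the bench; knob top 19 mm above this point, foot 27 mm below. At lever angle q it stands off the printer's centre by (-135 cos(0.65-q), +135 sin(0.65-q)) mm in the printer's x, y.
- straightedge_mid (a point): Centre (half-way up) of the loose straightedge: bright metal bar 250 mm long (its y), 20 wide (x), 14 high (z), about 0.2 kg. At first level in a wooden rest left or right of the printer, underside 22 mm above the bench, with 8 mm cheeks beside it 72 to 98 mm from its middle; grip it in the middle. On the proud board it balances level; either end tips down under about 1 N.
- flux_tin_mid (a point): Centre of a flux tin with yellow lid, 62 mm diameter, 23 mm high; leave alone.
- paste_jar_mid (a point): Centre of a white paste jar with green cap, 54 mm diameter, 55 mm high; leave alone.

How it is judged:
By the outcome, as a careful person would: the job done as asked, in the order asked, and still so for the second after the job is handed in, with the robot touching nothing.
It also fails if it takes over 72 s, if anything falls off the work surface, if the arm or the gripper's body presses on something with over 40 N, if the wrist force passes 120 N, or if a joint passes its speed limit or range.

## Robot

A 6-joint arm with a two-finger parallel gripper is mounted at the origin on the work surface. World frame = base frame: x ahead of the robot, y to its left, z up, the work surface at z = 0. Lengths are in mm, angles in degrees, forces in N, time in s.
With the tool pointing down it reaches from about 300 to 850 mm from the base axis. Payload 4.2 kg.
Tool frame: the origin (TCP) lies midway between the tips of the shut fingers; the grasp point (between the pads) lies 19 mm behind it; x points along the fingers, z is the direction in which the jaws open and shut, and the axes are right-handed (so a half turn about x gives the same grasp; the last joint's range is limited). The gripper opens to 91 mm and grips with 3 to 60 N. Pads are 32 mm wide; open, the fingers measure 118 mm over their backs; the gripper's body (76 mm by 178 mm) begins 60 mm behind the grasp point.
Start: joints at [69.099, 18.312, 89.639, -0, 72.044, -1.146], TCP at [194.358, 541.173, 213.976] pointing down, gripper open.
Joint ranges: [-177.97, 177.97], [-48.28, 115.42], [12.27, 149.76], [-77.06, 257.06], [2.81, 150.46], [-146.56, 146.56]. Speed limits (degrees/s): [147.25, 147.25, 180, 180, 180, 180].

## Interface

Orientations are given as [roll, pitch, yaw] about the fixed x, y, z axes, in that order (R = Rz(yaw) Ry(pitch) Rx(roll)).
In Python, from workcell import env gives the robot as it stands.
- The arm moves only by the tool send_rows, never from a script. Its argument "commands" is a list that holds one entry, the list of rows, each a list of 6 numbers: the shift along the tool's x, y, z normalised to -1 to 1, where 1 is 0.1 m, then the turn, a rotation vector about the tool's x, y, z normalised to -1 to 1, where 1 is 2 pi rad. In form: [[[x, y, z, wx, wy, wz], ...]]. A call has 1 to 20 rows; each row is the pose to reach, as a shift and turn from the pose commanded when the call began, along the tool's axes at that moment, turning the shorter way round; what a row does not reach only later rows make up. A row lasts 1/8 s, in which the tool goes at most 62.5 mm and 10.7 degrees, less where a joint would pass 70% of its speed; a pose out of reach is approached as far as the arm can. A call with a number of a shift or a turn outside -1 to 1 is refused whole. A call with a gripper value outside its range is refused whole. "jaw" is the closure, from -1 (fully open) to 1 (shut), so that 0 is half open, set as the call begins (left out, the last holds). The fingers move at their own pace and stop on an object; "force" is the grip in N (left out, the last holds). Time passes only in rows, so rows that repeat a pose let the fingers close. It gives the time, the measured TCP pose, the force and the opening at its end, in the units of the state.
- env.state(): the state, without advancing time (a new reading comes with each control period).
- env.grab_frame(name): name is "scene" or "top" or "wrist"; returns (picture, depth): 480x640x3 uint8, red, green, blue; 480x640 float32, mm along the optical axis (not along the pixel's ray), 0 where there is no reading.
- env.get_calibration(name): a dict with "mtx" (3x3 intrinsics, pixels), "camera_from_world" (4x4, takes a point from world to camera coordinates). Camera axes: x right, y up, looking along -z (the intrinsics and any distortion apply to the point x, -y, -z); pixel columns grow to the right and rows downward; lengths in mm; the calibration is good to about 2 mm. A picture is of the moment at which its call begins: read the wrist's pose just before it. get_calibration takes no time and is no camera call; for the wrist camera it gives the pose at the moment of the call.
- env.job_done(): hands the job in, once; it reports no verdict.
The state is a dict: "time_s": time; "qpos": joint angles; "qvel": joint speeds; "effort": joint torques, N m; "ee_pos": TCP position; "ee_rot": TCP orientation; "force": force on the tool from outside, world axes, zero at the start; "torque": the same for the moment, N m; "gripper_width": finger opening in mm.
Only numpy, scipy, OpenCV 4.12 (cv2) and the standard library are available. Lean on these libraries where they do the work, as an engineer would, in place of code of your own. Each camera call takes 0.05 s, during which the arm holds its last target.

## Working session

There is one attempt and no reset: what is moved stays moved. The work goes in short steps, Python scripts to look and compute and a tool call to move; the robot and the scene stay as the last step left them, time stands still between calls to the robot, and variables do not carry over. Pictures are saved under pics/ and viewed, and the job is handed in when it is done.

Besides the shell and the picture viewer there is one more tool, called after "Emit:" as name([rows], argument=value, ...), one row to a line, values as JSON. send_rows: Moves the arm, as the interface text tells. Its arguments: {"type":"object","properties":{"commands":{"type":"array","items":{"type":"array","items":{"type":"array","items":{"type":"number","minimum":-1,"maximum":1}}}},"jaw":{"type":"number"},"force":{"type":"number"}},"required":["commands"]}

```bash
ls; mkdir -p pics; python3 - <<'E'
from workcell import env
import cv2
print(env.state())
for n in("scene","top","wrist"):
    p,d=env.grab_frame(n); cv2.imwrite(f"pics/{n}0.png",p[:,:,::-1]); c=env.get_calibration(n); print(n,c)
    import numpy as np; np.savez(f"{n}0.npz",p=p,d=d,K=c["mtx"],T=c["camera_from_world"])
E
```

```text
pics
{'time_s': 0.0, 'qpos': array([ 6.90972419e+01,  1.83499863e+01,  8.97068458e+01, -1.12118537e-04,
        7.20430589e+01, -1.14543773e+00]), 'qvel': array([-0.02937372,  0.02138411, -0.12726288, -0.08540342,  0.0322922 ,
       -0.03768383]), 'effort': array([-9.52630580e-04, -4.12462556e+01, -2.31972277e+01,  7.27437995e-02,
        4.57263901e-02, -1.17679328e-04]), 'ee_pos': array([194.18543716, 540.67867723, 213.13388667]), 'ee_rot': array([ 178.9157043 ,   89.90010895, -110.84158145]), 'force': array([ 0.11616451, -0.3654401 , -0.12884946]), 'torque': array([-0.03963367,  0.01510968, -0.03022992]), 'gripper_width': 91.15751082812345}
scene {'mtx': array([[556.28560007,   0.        , 316.86794874],
       [  0.        , 556.28560007, 238.07107677],
       [  0.        ,   0.        ,   1.        ]]), 'camera_from_world': array([[-4.89782617e-01,  8.71796045e-01,  9.20015633e-03,
         2.76054343e+02],
       [-6.25429681e-01, -3.58684647e-01,  6.92952406e-01,
         2.96547152e+02],
       [ 6.07413122e-01,  3.33641992e-01,  7.20924628e-01,
        -1.77253912e+03],
  
[... 446 characters left out ...]
    [-5.98591894e-02,  5.97726473e-03,  9.98188935e-01,
        -1.31745627e+03],
       [ 0.00000000e+00,  0.00000000e+00,  0.00000000e+00,
         1.00000000e+00]])}
wrist {'mtx': array([[342.08159108,   0.        , 315.8567622 ],
       [  0.        , 342.08159108, 244.34448697],
       [  0.        ,   0.        ,   1.        ]]), 'camera_from_world': array([[ 3.39835137e-01,  9.40484433e-01, -1.05432158e-03,
        -5.75399570e+02],
       [-9.12812163e-01,  3.29565669e-01, -2.41164726e-01,
         2.60928302e+01],
       [-2.26464202e-01,  8.29186453e-02,  9.70483623e-01,
        -3.91072479e+02],
       [ 0.00000000e+00,  0.00000000e+00,  0.00000000e+00,
         1.00000000e+00]])}
```

View pics/top0.png

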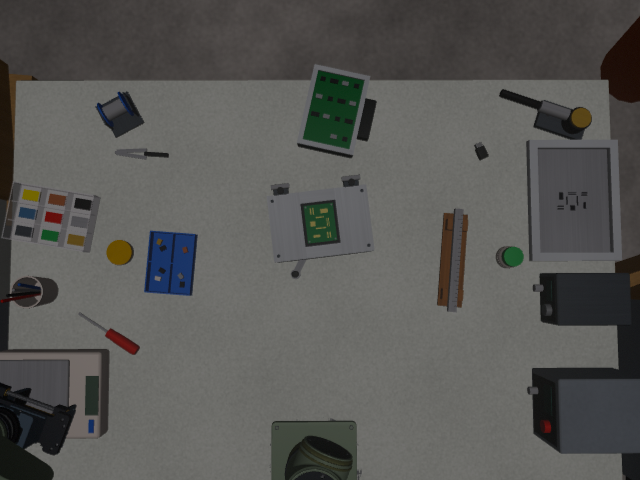

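View pics/scene0.png

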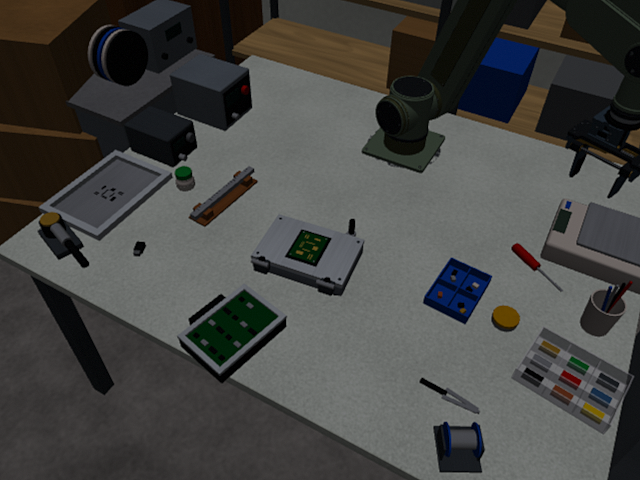

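View pics/wrist0.png

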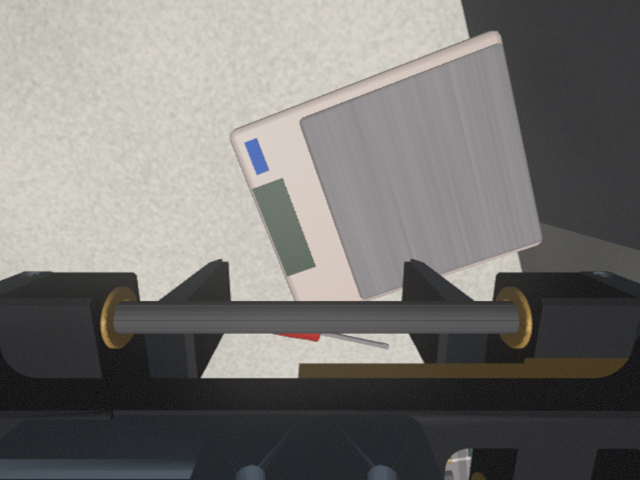

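```bash
cat > h.py <<'E'
import numpy as np,cv2
def load(n): return np.load(n+".npz")
def ray(K,T,uv,z):
    uv=np.atleast_2d(np.array(uv,float)); R=T[:3,:3]; c=-R.T@T[:3,3]
    x=(uv[:,0]-K[0,2])/K[0,0]; y=(uv[:,1]-K[1,2])/K[1,1]
    d=np.c_[x,-y,-np.ones(len(x))]@R
    s=(z-c[2])/d[:,2]; return c+s[:,None]*d
def proj(K,T,P):
    P=np.atleast_2d(P)@T[:3,:3].T+T[:3,3]; 
    return np.c_[K[0,0]*P[:,0]/-P[:,2]+K[0,2], K[1,1]*-P[:,1]/-P[:,2]+K[1,2]]
E
python3 - <<'E'
from h import *
f=load("top0"); p=f["p"]
c=p[160:330,240:540]; cv2.imwrite("pics/crop1.png",cv2.resize(c[:,:240],None,fx=3.3,fy=3.3,interpolation=cv2.INTER_CUBIC)[:,:,::-1]*1)
hsv=cv2.cvtColor(p,cv2.COLOR_RGB2HSV)
for (u,v) in [(280,220),(350,240),(457,240),(230,240),(390,150)]: print((u,v),p[v,u],hsv[v,u],f["d"][v,u])
E
```

```text
(280, 220) [ 99 100 102] [110   8 102] 1295.1748
(350, 240) [96 97 99] [110   8  99] 1296.0233
(457, 240) [78 77 80] [130  10  80] 1318.4764
(230, 240) [112 112 109] [ 30   7 112] 1353.6122
(390, 150) [112 112 109] [ 30   7 112] 1363.9794
```

View pics/crop1.png

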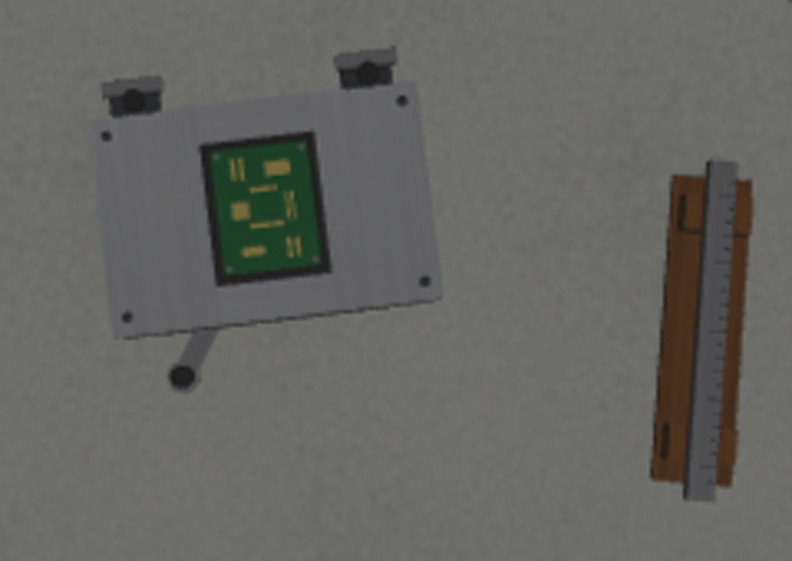

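```bash
cat >> h.py <<'E'
def cloud(f):
    K,T,d=f["K"],f["T"],f["d"]; v,u=np.mgrid[:480,:640]
    P=np.stack([(u-K[0,2])/K[0,0]*d,-(v-K[1,2])/K[1,1]*d,-d],-1)
    W=(P-T[:3,3])@T[:3,:3]; W[d==0]=np.nan; return W
E
python3 - <<'E'
from h import *
f=load("top0"); W=cloud(f); K,T,p=f["K"],f["T"],f["p"]
z=W[...,2]; print("bench z",np.nanmedian(z[180:300,380:430]), "deck",np.nanmedian(z[205:240,278:298]),np.nanmedian(z[195:250,345:358]),"bar",np.nanmedian(z[230:290,454:458]))
def rect(m,zz,name):
    m=cv2.morphologyEx(m.astype(np.uint8),cv2.MORPH_OPEN,np.ones((3,3)))
    cs,_=cv2.findContours(m,cv2.RETR_EXTERNAL,cv2.CHAIN_APPROX_NONE); c=max(cs,key=cv2.contourArea)
    P=ray(K,T,c[:,0],zz)[:,:2].astype(np.float32)
    r=cv2.minAreaRect(P); print(name,r,"cen",P.mean(0), "n",len(c)); return r
roi=np.zeros(z.shape,bool); roi[175:275,260:385]=1
rect(roi&(z>45)&(z<66)&(p.astype(int).sum(2)>225),56,"deck")
hsv=cv2.cvtColor(p,cv2.COLOR_RGB2HSV)
rect(roi&(hsv[...,0]>30)&(hsv[...,0]<90)&(hsv[...,1]>60),60,"board")
roi[:]=0;roi[195:325,425:480]=1
rect(roi&(z>29)&(hsv[...,1]<50),36,"bar")
roi[:]=0;roi[255:285,280:315]=1
k=roi&(p.max(2)<55); v,u=np.nonzero(k); print("knob px",u.mean(),v.mean(),len(u), ray(K,T,[u.mean(),v.mean()],77), np.nanmax(z[k]))
for nm,r,lo,hi,zz in (("tin",(235,270,100,140),15,30,23),("jar",(240,275,490,530),80,85,55)):
    s=np.s_[r[0]:r[1],r[2]:r[3]]; m=hsv[s][...,1]>80; v,u=np.nonzero(m); print(nm,ray(K,T,[u.mean()+r[2],v.mean()+r[0]],zz))
E
```

```text
bench z 1.0771564118756538 deck 57.21805982347079 57.44511717053347 bar 37.19438745281673
deck ((581.579345703125, -17.982376098632812), (160.15135192871094, 240.26394653320312), 6.758518218994141) cen [578.0209  -12.97593] n 342
board ((581.7003784179688, -17.61343765258789), (91.20756530761719, 71.10621643066406), 6.781237602233887) cen [581.5817   -18.058191] n 125
bar ((493.1392822265625, -344.33184814453125), (21.639780044555664, 248.96444702148438), 84.86358642578125) cen [ 491.10156 -344.23773] n 226
knob px 294.9024390243902 273.7317073170732 41 [[460.45262969  41.33985634  77.        ]] 82.30250074910903
tin [[515.09037047 471.20160357  23.        ]]
jar [[ 500.52208083 -476.6594982    55.        ]]
```

```bash
cat >> h.py <<'E'
from scipy.spatial.transform import Rotation as Ro
def rot(s): return Ro.from_euler("xyz",s["ee_rot"],degrees=True)
E
python3 - <<'E'
from h import *
from workcell import env
s=env.state(); R=rot(s).as_matrix(); print(R.round(4)); print("jaw az",np.degrees(np.arctan2(R[1,2],R[0,2])))
f=load("top0"); W=cloud(f); p=f["p"];z=W[...,2]-1.08
np.set_printoptions(linewidth=200,precision=1,suppress=True)
print(z[225:290:8,434:474])
c,a=np.array([581.6,-17.8]),np.radians(6.77); X=np.array([np.cos(a),np.sin(a)]);Y=np.array([-np.sin(a),np.cos(a)])
D=W[...,:2]-c; px=D@X; py=D@Y
for nm,m in (("boardtop",(abs(px)<35)&(abs(py)<25)),("deckL",(abs(px)<60)&(py>60)&(py<110)),("deckR",(abs(px)<60)&(py<-60)&(py>-110))): print(nm,np.nanmedian(z[m]),np.nanmean(z[m]),np.nanstd(z[m]),m.sum())
E
```

```text
[[-4.000e-04 -9.412e-01  3.380e-01]
 [-1.200e-03  3.380e-01  9.412e-01]
 [-1.000e+00  0.000e+00 -1.300e-03]]
jaw az 70.24602771842282
[[ 3.3 -1.9  1.1  0.8 -2.   5.5 -0.5 -0.6  4.9  4.2  7.6 12.1 18.9 29.2 27.7 32.7 34.8 34.8 31.3 28.1 33.9 35.6 31.3 36.4 37.2 35.1 40.1 36.7 33.7 29.4 32.1 29.8 30.9 28.8 -1.3  4.1  nan  0.7 -0.
   1.3]
 [-1.5 -3.8  3.4  2.7 -4.7  2.1 -0.5 -0.3  3.1  9.2 10.4  8.9 10.1  5.3  6.4 13.9  6.5 11.1 28.2 33.7 37.2 36.9 39.9 35.8 42.8 40.1 36.6 35.3  9.4  6.8  5.5  7.6  3.8 -1.4  3.   3.   3.3  0.8  3.4
  -0.7]
 [-3.9  2.5  1.1  0.3  5.  -0.4 -1.5  3.8  8.7 11.1 12.5  9.6  8.8  6.6  4.4  nan  1.8  9.2 29.6 37.  32.8 36.5 37.3 33.5 42.2 35.4 39.7 13.   9.4  7.4  7.7 10.5 -4.   0.3 -4.9  3.5  5.5  2.5 -2.9
   2.6]
 [ 1.7 -2.2 -0.5 -0.2  1.6  0.9 -1.3  6.6  6.1  6.7  7.9  5.9  5.3  5.4  2.5  7.7 15.9 25.  35.7 37.1 34.5 34.8 40.6 36.3 34.  35.1 34.   5.8 11.2  7.3  6.3  8.6 -4.2  0.7  5.2  7.7  1.1  0.8 -0.1
   1.2]
 [-2.2 -2.   1.5  0.2  5.6 -1.3  0.4 10.2 11.1 12.   7.8  7.7  8.   5.2 10.1 10.   3.  34.6 37.1 36.5 34.7 37.5 37.9 35.7 38.6 34.9  7.2 10.1 10.  
[... 379 characters left out ...]
 34.6 32.   3.6  9.2  7.2 11.  10.5  2.5  5.6 -4.3  1.3 -2.  -0.2 -1.1  2.3 -0.4
  -0.1]
 [ 1.9 -4.9  1.9  1.  -2.9  5.  15.7 11.9  5.   4.9  8.1 14.   9.8 11.9  8.2 26.8 33.9 37.9 38.6 34.9 37.7 36.7 31.8 30.7 37.3 11.9  7.4  5.2 13.3  8.9  2.5  4.   2.2 -3.   2.1  1.  -2.9 -3.8 -0.
  -2.3]
 [-1.1  3.1 -3.4 -2.8  2.   4.2  8.4 16.7 26.2 35.4 29.8 26.8 31.4 31.2 20.9 28.9 41.1 34.7 35.4 37.4 33.  36.5 39.3 36.5  4.3  5.9  7.2  4.7  7.7  0.6 -2.3 -3.9 -2.4 -0.4  1.2 -5.1  3.3 -3.7  0.1
   6.7]]
boardtop 60.186540622993974 60.174831137932394 2.6357904010685353 620
deckL 56.15429846500453 56.16386476648241 2.664333958436257 1048
deckR 56.370097235849656 56.309712864126574 2.638779155944612 1042
```

```bash
cat >> h.py <<'E'
def jaz(R): return np.degrees(np.arctan2(R[1,2],R[0,2]))
def Rdown(az):
    a=np.radians(az); zc=np.array([np.cos(a),np.sin(a),0]); xc=np.array([0,0,-1.]); return np.c_[xc,np.cross(zc,xc),zc]
def row(p0,R0,p1,az):
    sh=R0.T@(np.array(p1)-p0)/100; w=Ro.from_matrix(R0.T@Rdown(az)).as_rotvec()/(2*np.pi)
    return np.round(np.r_[sh,w],4).tolist()
def here(env):
    s=env.state(); return s["ee_pos"].copy(),rot(s).as_matrix(),s
def plan(env,way,step=95):
    "way: list of (x,y,z,az, ) ; prints one row per call"
    p,R,s=here(env); az=jaz(R); pts=[np.r_[p,az]]
    for w in way:
        a=pts[-1]; b=np.array(w,float); n=max(1,int(np.ceil(np.linalg.norm((b-a)[:3])/step)))
        pts+= [a+(b-a)*i/n for i in range(1,n+1)]
    for i,q in enumerate(pts[1:]):
        print(row(p,R,q[:3],q[3]),"->",q.round(1)); p=q[:3];R=Rdown(q[3])
E
python3 - <<'E'
from h import *
from workcell import env
plan(env,[(400,330,200,30),(520,0,190,-35),(493.1,-344.3,150,-95.1)],step=115)
E
```

```text
[0.045, -0.8831, -0.4295, 0.0373, -0.0002, 0.0] -> [262.8 470.6 208.9  56.8]
[0.0445, -0.9587, -0.213, 0.0373, 0.0, 0.0] -> [331.4 400.3 204.5  43.4]
[0.0445, -0.9819, 0.0153, 0.0373, 0.0, 0.0] -> [400. 330. 200.  30.]
[0.025, -0.8645, -0.1527, 0.0451, 0.0, 0.0] -> [430.  247.5 197.5  13.8]
[0.025, -0.8727, 0.0953, 0.0451, 0.0, 0.0] -> [460.  165.  195.   -2.5]
[0.025, -0.8111, 0.3357, 0.0451, 0.0, 0.0] -> [490.   82.5 192.5 -18.8]
[0.025, -0.6848, 0.5493, 0.0451, 0.0, 0.0] -> [520.   0. 190. -35.]
[0.1, -0.7437, 0.4386, 0.0417, 0.0, 0.0] -> [513.3 -86.1 180.  -50. ]
[0.1, -0.6045, 0.6164, 0.0417, 0.0, 0.0] -> [ 506.6 -172.2  170.   -65. ]
[0.1, -0.4241, 0.7521, 0.0417, 0.0, 0.0] -> [ 499.8 -258.2  160.   -80.1]
[0.1, -0.2146, 0.8363, 0.0417, 0.0, 0.0] -> [ 493.1 -344.3  150.   -95.1]
```

Emit:
send_rows([
  [[0.045,-0.883,-0.43,0.037,0,0],[0.045,-0.883,-0.43,0.037,0,0],[0.045,-0.883,-0.43,0.037,0,0]],
])

```text
time_s: 0.52
ee_pos: [264.1, 469.2, 209.2]
ee_rot: [-159.3, 89.9, -102.6]
force: [-0.1, 1.0, 0.4]
gripper_width: 91.2
```

Emit:
send_rows([
  [[0.045,-0.959,-0.213,0.037,0,0],[0.045,-0.959,-0.213,0.037,0,0]],
])

```text
time_s: 0.78
ee_pos: [332.2, 400.1, 204.8]
ee_rot: [172.3, 90.0, -144.2]
force: [-0.1, 1.2, -0.2]
gripper_width: 91.2
```

Emit:
send_rows([
  [[0.045,-0.982,0.015,0.037,0,0],[0.045,-0.982,0.015,0.037,0,0]],
])

```text
time_s: 1.02
ee_pos: [401.5, 329.7, 200.3]
ee_rot: [61.4, 90.0, 91.5]
force: [-0.5, 0.1, -0.9]
gripper_width: 90.9
```

Emit:
send_rows([
  [[0.025,-0.865,-0.153,0.045,0,0],[0.025,-0.865,-0.153,0.045,0,0]],
])

```text
time_s: 1.27
ee_pos: [431.3, 246.6, 197.7]
ee_rot: [-166.0, 90.0, -152.2]
force: [-0.8, 0.5, 0.9]
gripper_width: 91.0
```

Emit:
send_rows([
  [[0.025,-0.873,0.095,0.045,0,0],[0.025,-0.873,0.095,0.045,0,0]],
])

```text
time_s: 1.52
ee_pos: [461.9, 164.4, 195.3]
ee_rot: [38.7, 90.0, 36.3]
force: [0.3, 0.2, -0.6]
gripper_width: 91.1
```

Emit:
send_rows([
  [[0.025,-0.811,0.336,0.045,0,0],[0.025,-0.811,0.336,0.045,0,0]],
])

```text
time_s: 1.78
ee_pos: [492.7, 82.1, 192.8]
ee_rot: [36.9, 90.0, 18.3]
force: [0.0, 0.3, 0.3]
gripper_width: 91.0
```

Emit:
send_rows([
  [[0.025,-0.685,0.549,0.045,0,0],[0.025,-0.685,0.549,0.045,0,0]],
])

```text
time_s: 2.02
ee_pos: [523.6, -0.3, 190.2]
ee_rot: [41.5, 90.0, 6.8]
force: [-0.1, 0.3, -0.5]
gripper_width: 90.9
```

Emit:
send_rows([
  [[0.1,-0.744,0.439,0.042,0,0],[0.1,-0.744,0.439,0.042,0,0]],
])

```text
time_s: 2.28
ee_pos: [516.6, -86.5, 179.8]
ee_rot: [-142.2, 90.0, 167.9]
force: [0.2, -0.9, -0.8]
gripper_width: 91.3
```

Emit:
send_rows([
  [[0.1,-0.605,0.616,0.042,0,0],[0.1,-0.605,0.616,0.042,0,0]],
])

```text
time_s: 2.52
ee_pos: [510.5, -172.7, 169.9]
ee_rot: [-141.0, 90.0, 154.0]
force: [0.7, 0.3, 0.1]
gripper_width: 91.5
```

Emit:
send_rows([
  [[0.1,-0.424,0.752,0.042,0,0],[0.1,-0.424,0.752,0.042,0,0]],
])

```text
time_s: 2.78
ee_pos: [504.3, -259.0, 159.8]
ee_rot: [-160.3, 90.0, 119.6]
force: [-0.1, -0.1, 0.1]
gripper_width: 91.1
```

Emit:
send_rows([
  [[0.1,-0.215,0.836,0.042,0,0],[0.1,-0.215,0.836,0.042,0,0],[0.1,-0.215,0.836,0.042,0,0],[0.1,-0.215,0.836,0.042,0,0]],
])

```text
time_s: 3.28
ee_pos: [498.0, -341.9, 150.2]
ee_rot: [-166.9, 89.9, 98.2]
force: [-0.2, 0.4, 0.1]
gripper_width: 91.2
```

```bash
cat >> h.py <<'E'
def snap(env,n,tag):
    c=env.get_calibration(n); p,d=env.grab_frame(n); cv2.imwrite(f"pics/{tag}.png",p[:,:,::-1]); np.savez(tag+".npz",p=p,d=d,K=c["mtx"],T=c["camera_from_world"]); return load(tag)
E
python3 - <<'E'
from h import *
from workcell import env
p,R,s=here(env); print(p,jaz(R),s["qpos"])
f=snap(env,"wrist","w1")
for x in [(493.1,-344.3,36)]: print(proj(f["K"],f["T"],x))
E
```

```text
[ 498.01112986 -341.93981731  150.24169453] -94.89336489937929 [-3.55921195e+01  2.34956029e+01  9.12021928e+01  5.42995678e-02
  6.53495673e+01  5.92785687e+01]
[[320.72250726 245.65971113]]
```

View pics/w1.png

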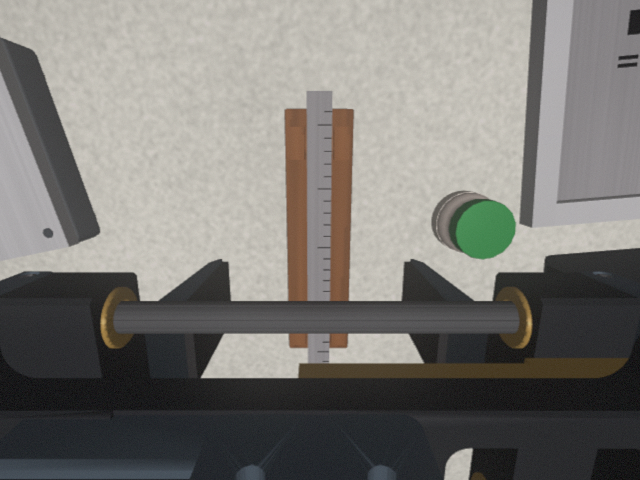

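```bash
python3 - <<'E'
from h import *
f=load("w1"); p=f["p"].astype(int)
hsv=cv2.cvtColor(f["p"],cv2.COLOR_RGB2HSV)
L=[];Rr=[]
for v in list(range(115,270,5)):
    w=(hsv[v,:,1]>70)
    # nonsaturated run between 295..345 bounded by wood
    u=[x for x in range(290,350) if not w[x]]
    runs=np.split(u,np.where(np.diff(u)>1)[0]+1); r=max(runs,key=lambda r: len(r) if (r[0]<320<r[-1]+5) else 0)
    L.append((r[0]-.5,v)); Rr.append((r[-1]+.5,v))
print(L[::6],Rr[::6])
A=ray(f["K"],f["T"],L,36)[:,:2];B=ray(f["K"],f["T"],Rr,36)[:,:2]
for P in(A,B,(A+B)/2):
    l=cv2.fitLine(P.astype(np.float32),cv2.DIST_HUBER,0,.01,.01).ravel(); d=l[:2]*np.sign(l[0]); 
    t=(493.1-l[2])/d[0]; print(np.degrees(np.arctan2(d[1],d[0])),"y at x=493.1:",l[3]+t*d[1])
print("width",np.linalg.norm(A-B,axis=1)[:5])
print("far end",ray(f["K"],f["T"],[(320,90.5)],36))
E
```

```text
[(np.float64(306.5), 115), (np.float64(306.5), 145), (np.float64(306.5), 175), (np.float64(306.5), 205), (np.float64(306.5), 235), (np.float64(306.5), 265)] [(np.float64(331.5), 115), (np.float64(331.5), 145), (np.float64(331.5), 175), (np.float64(330.5), 205), (np.float64(330.5), 235), (np.float64(330.5), 265)]
-5.3837514 y at x=493.1: -331.97662
-4.918231 y at x=493.1: -352.79895
-5.1509304 y at x=493.1: -342.39157
width [19.69503743 19.7606326  19.82666618 19.89314256 19.96006623]
far end [[ 616.76708687 -354.1429287    36.        ]]
```

```bash
python3 - <<'E'
from h import *
from workcell import env
plan(env,[(492.8,-343.2,70,-95.15),(492.8,-343.2,24,-95.15)])
E
```

```text
[0.8045, -0.0511, 0.0191, 0.0008, -0.0001, 0.0] -> [ 492.8 -343.2   70.   -95.2]
[0.46, 0.0, 0.0, 0.0, 0.0, 0.0] -> [ 492.8 -343.2   24.   -95.2]
```

Emit:
send_rows([
  [[0.804,-0.051,0.019,0.0008,0,0],[0.804,-0.051,0.019,0.0008,0,0],[0.804,-0.051,0.019,0.0008,0,0]],
])

```text
time_s: 3.7
ee_pos: [491.8, -342.8, 68.8]
ee_rot: [-126.5, 89.8, 138.3]
force: [-0.4, -0.3, 0.1]
gripper_width: 91.2
```

Emit:
send_rows([
  [[0.2,0,0,0,0,0],[0.3,0,0,0,0,0],[0.4,0,0,0,0,0],[0.46,0,0,0,0,0],[0.46,0,0,0,0,0]],
], jaw=0)

```text
time_s: 4.32
ee_pos: [492.3, -344.6, 23.8]
ee_rot: [-134.4, 90.0, 130.3]
force: [0.0, -0.2, 0.4]
gripper_width: 46.4
```

Emit:
send_rows([
  [[0,0,-0.011,0,0,0],[0,0,-0.011,0,0,0],[0,0,-0.011,0,0,0],[0,0,-0.011,0,0,0],[0,0,-0.011,0,0,0],[0,0,-0.011,0,0,0]],
], jaw=1, force=5)

```text
time_s: 5.08
ee_pos: [492.6, -343.7, 24.3]
ee_rot: [65.9, 90.0, -29.4]
force: [-0.7, 0.4, 1.8]
gripper_width: 19.8
```

```bash
python3 - <<'E'
from h import *
from workcell import env
p,R,s=here(env); print(p,jaz(R),s["force"],s["gripper_width"]); print(R[:,0])
E
```

```text
[ 492.60581823 -343.68418291   24.30905499] -95.27912370581274 [-0.68717413  0.40089369  1.78459381] 19.768497124405457
[ 4.61414112e-04 -2.59544104e-04 -9.99999860e-01]
```

Emit:
send_rows([
  [[0,0,0,0,0,0],[-0.1,0,0,0,0,0],[-0.3,0,0,0,0,0],[-0.6,0,0,0,0,0],[-0.9,0,0,0,0,0],[-0.9,0,0,0,0,0],[-0.9,0,0,0,0,0]],
], force=40)

```text
time_s: 5.95
ee_pos: [491.6, -343.0, 112.8]
ee_rot: [-123.1, 89.9, 141.7]
force: [-0.1, 0.9, -2.0]
gripper_width: 19.3
```

```bash
python3 - <<'E'
from h import *
from workcell import env
p,R,s=here(env); print(p,jaz(R),s["force"],s["torque"],s["gripper_width"])
f=snap(env,"wrist","w2")
plan(env,[(535,-200,125,-40),(579,-40,105,6.77),(581.6,-17.8,90,6.77)],step=85)
E
```

```text
[ 491.5943134  -342.96298658  112.7511253 ] -95.29080543889992 [-0.08031393  0.85368543 -1.95372132] [0.0061381  0.21186554 0.01339942] 19.3048788239606
[-0.0625, 0.1511, -0.7313, -0.0768, -0.0004, 0.0004] -> [ 513.2 -271.4  118.7  -67.6]
[-0.0634, 0.4732, -0.5776, -0.0768, 0.0, 0.0] -> [ 535. -200.  125.  -40.]
[0.1, 0.7542, -0.3457, -0.065, 0.0, 0.0] -> [ 557.  -120.   115.   -16.6]
[0.1, 0.8295, -0.0179, -0.065, 0.0, 0.0] -> [579.  -40.  105.    6.8]
[0.15, 0.2174, 0.052, -0.0, 0.0, 0.0] -> [581.6 -17.8  90.    6.8]
```

View pics/w2.png

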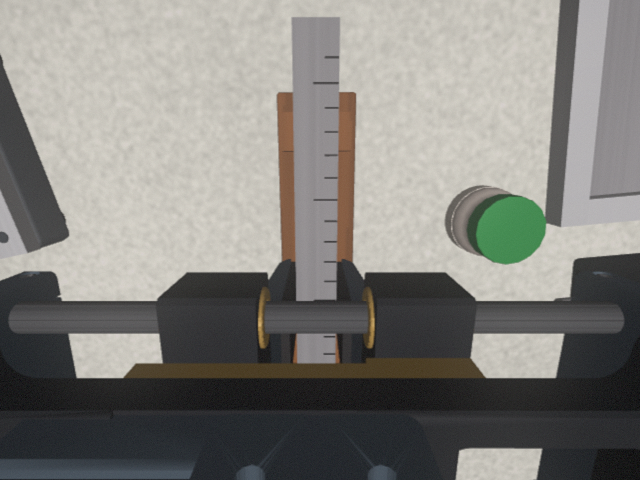

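Emit:
send_rows([
  [[-0.06,0.15,-0.73,-0.077,0,0],[-0.06,0.15,-0.73,-0.077,0,0],[-0.06,0.15,-0.73,-0.077,0,0]],
])

```text
time_s: 6.38
ee_pos: [513.6, -270.4, 118.4]
ee_rot: [-146.0, 89.8, 146.8]
force: [1.0, -0.4, -1.9]
gripper_width: 19.5
```

Emit:
send_rows([
  [[-0.06,0.47,-0.58,-0.077,0,0],[-0.06,0.47,-0.58,-0.077,0,0],[-0.06,0.47,-0.58,-0.077,0,0]],
])

```text
time_s: 6.75
ee_pos: [534.9, -199.0, 124.4]
ee_rot: [-166.5, 89.8, 154.0]
force: [0.0, -0.7, -2.4]
gripper_width: 19.6
```

Emit:
send_rows([
  [[0.1,0.754,-0.346,-0.065,0,0],[0.1,0.754,-0.346,-0.065,0,0],[0.1,0.754,-0.346,-0.065,0,0]],
])

```text
time_s: 7.12
ee_pos: [556.4, -119.1, 114.2]
ee_rot: [-178.2, 89.8, 165.6]
force: [0.0, -0.1, -2.5]
gripper_width: 19.7
```

Emit:
send_rows([
  [[0.1,0.83,-0.018,-0.065,0,0],[0.1,0.83,-0.018,-0.065,0,0],[0.1,0.83,-0.018,-0.065,0,0],[0.1,0.83,-0.018,-0.065,0,0],[0.1,0.83,-0.018,-0.065,0,0],[0.1,0.83,-0.018,-0.065,0,0]],
])

```text
time_s: 7.88
ee_pos: [578.8, -41.5, 106.2]
ee_rot: [-32.4, 90.0, -25.6]
force: [-0.3, 0.6, -1.2]
gripper_width: 19.7
```

```bash
python3 - <<'E'
from h import *
from workcell import env
p,R,s=here(env); print(p,jaz(R),s["force"],s["torque"],s["gripper_width"],R[:,0])
f=snap(env,"wrist","w3")
plan(env,[(581.6,-17.8,85,6.77)],step=85)
E
```

```text
[578.79261382 -41.46896998 106.15865717] 6.835512166068622 [-0.34869299  0.59194698 -1.1793603 ] [-0.06962847  0.0612653  -0.01373148] 19.74634818369916 [ 1.71726397e-04 -8.22907774e-05 -9.99999982e-01]
[0.2116, 0.2298, 0.0556, 0.0002, 0.0, 0.0] -> [581.6 -17.8  85.    6.8]
```

View pics/w3.png

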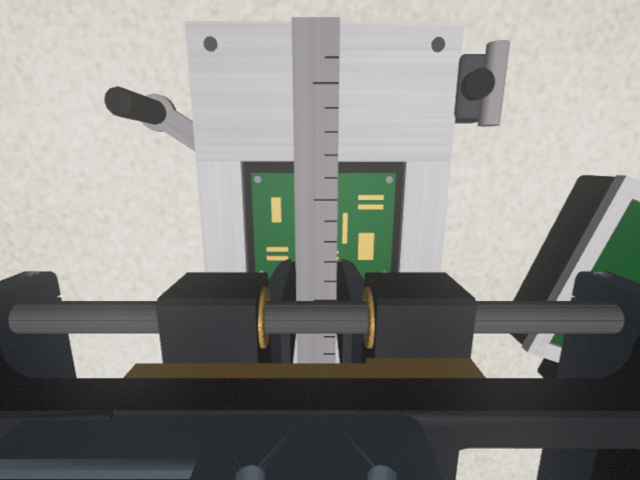

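```bash
python3 - <<'E'
from h import *
f=load("w3");K,T=f["K"],f["T"]
a=np.radians(6.8);X=np.array([np.cos(a),np.sin(a)]);Y=np.array([-np.sin(a),np.cos(a)])
t=np.array([578.8,-41.5])
e=ray(K,T,[(316,17),(292.5,100),(339.5,100)],117.9)[:,:2]-t; print("bar end rel TCP X,Y",e@X,e@Y)
hsv=cv2.cvtColor(f["p"],cv2.COLOR_RGB2HSV)
m=(hsv[...,0]>40)&(hsv[...,0]<90)&(hsv[...,1]>80); r=np.nonzero(m[205,230:420])[0]+230; c=np.nonzero(m[150:250,260])[0]+150
print(r[0],r[-1],c[0])
b=ray(K,T,[(r[0]-.5,205),(r[-1]+.5,205),(270,c[0]-.5)],60)[:,:2]-t; print("board edges rel TCP",b@X,b@Y)
c0=np.array([581.6,-17.8])-t; print("centre (top) rel TCP",c0@X,c0@Y)
E
```

```text
bar end rel TCP X,Y [ 0.32820774 -9.97090533 10.54950181] [125.94432587  93.90733688  93.88147557]
253 393 173
board edges rel TCP [-40.27188368  49.75934689 -28.41614779] [40.52407181 40.40028469 60.82863792]
centre (top) rel TCP 5.586477471562444 23.201751430866715
```

```bash
python3 - <<'E'
from h import *
from workcell import env
plan(env,[(581.1,-17.3,70,6.8)],step=85)
E
```

```text
[0.3616, 0.2353, 0.0512, 0.0002, 0.0, 0.0] -> [581.1 -17.3  70.    6.8]
```

Emit:
send_rows([
  [[0.15,0.15,0.035,0,0,0],[0.3,0.235,0.051,0,0,0],[0.362,0.235,0.051,0,0,0],[0.362,0.235,0.051,0,0,0],[0.362,0.235,0.051,0,0,0]],
])

```text
time_s: 8.55
ee_pos: [581.5, -16.7, 70.1]
ee_rot: [-12.9, 90.0, -6.0]
force: [-0.8, 0.0, -2.3]
gripper_width: 19.6
```

Emit:
send_rows([
  [[0.02,0,0,0,0,0],[0.03,0,0,0,0,0],[0.035,0,0,0,0,0],[0.04,0,0,0,0,0],[0.04,0,0,0,0,0]],
])

```text
time_s: 9.18
ee_pos: [581.1, -16.6, 65.8]
ee_rot: [95.4, 90.0, 102.3]
force: [0.4, -0.2, -2.6]
gripper_width: 19.7
```

Slow feeling from here, 1 mm per call, watching force (baseline about -2).

Emit:
send_rows([
  [[0.005,0,0,0,0,0],[0.01,0,0,0,0,0],[0.01,0,0,0,0,0]],
])

```text
time_s: 9.55
ee_pos: [581.1, -16.6, 64.8]
ee_rot: [91.5, 90.0, 98.5]
force: [0.1, 0.2, -1.9]
gripper_width: 19.8
```

Emit:
send_rows([
  [[0.005,0,0,0,0,0],[0.01,0,0,0,0,0],[0.01,0,0,0,0,0]],
])

```text
time_s: 9.93
ee_pos: [581.1, -16.6, 63.8]
ee_rot: [117.3, 90.0, 124.3]
force: [0.4, -0.8, -2.4]
gripper_width: 19.9
```

Emit:
send_rows([
  [[0.005,0,0,0,0,0],[0.005,0,0,0,0,0]],
])

```text
time_s: 10.18
ee_pos: [581.1, -16.6, 63.3]
ee_rot: [105.4, 90.0, 112.3]
force: [0.0, 0.0, -1.2]
gripper_width: 19.6
```

Emit:
send_rows([
  [[0.005,0,0,0,0,0],[0.005,0,0,0,0,0]],
])

```text
time_s: 10.42
ee_pos: [581.1, -16.6, 62.8]
ee_rot: [114.8, 90.0, 121.8]
force: [-0.6, 0.1, -2.7]
gripper_width: 20.1
```

Emit:
send_rows([
  [[0.005,0,0,0,0,0],[0.005,0,0,0,0,0]],
])

```text
time_s: 10.68
ee_pos: [581.1, -16.6, 62.3]
ee_rot: [97.0, 90.0, 104.0]
force: [0.6, 0.9, -2.0]
gripper_width: 19.8
```

Emit:
send_rows([
  [[0.005,0,0,0,0,0],[0.005,0,0,0,0,0]],
])

```text
time_s: 10.92
ee_pos: [581.2, -16.6, 62.3]
ee_rot: [6.8, 90.0, 13.7]
force: [-0.6, -0.4, 1.8]
gripper_width: 19.7
```

Emit:
send_rows([
  [[-0.003,0,0,0,0,0],[-0.003,0,0,0,0,0],[-0.003,0,0,0,0,0],[-0.003,0,0,0,0,0]],
], jaw=0)

```text
time_s: 11.42
ee_pos: [581.2, -16.6, 62.1]
ee_rot: [54.6, 90.0, 61.6]
force: [-0.5, 0.1, -0.2]
gripper_width: 45.6
```

Emit:
send_rows([
  [[-0.1,0,0,0,0,0],[-0.3,0,0,0,0,0],[-0.6,0,0,0,0,0],[-0.6,0,0,0,0,0],[-0.6,0,0,0,0,0]],
])

```text
time_s: 12.05
ee_pos: [580.7, -16.6, 121.8]
ee_rot: [163.5, 90.0, 170.4]
force: [0.3, 0.1, -0.4]
gripper_width: 45.8
```

```bash
python3 - <<'E'
from h import *
from workcell import env
p,R,s=here(env); print(p,jaz(R),s["force"],s["torque"],s["gripper_width"],R[:,0])
f=snap(env,"wrist","w4"); f=snap(env,"top","t4")
c=f["p"][150:300,230:430]; cv2.imwrite("pics/t4c.png",cv2.resize(c,None,fx=4,fy=4,interpolation=cv2.INTER_CUBIC)[:,:,::-1])
E
```

```text
[580.67361029 -16.5707517  121.77942447] 6.958517084849193 [ 0.33340396  0.06350677 -0.4060988 ] [-0.09571743  0.04136658 -0.05255181] 45.81109227506856 [-6.43026600e-04  1.08623395e-04 -9.99999787e-01]
```

View pics/w4.png

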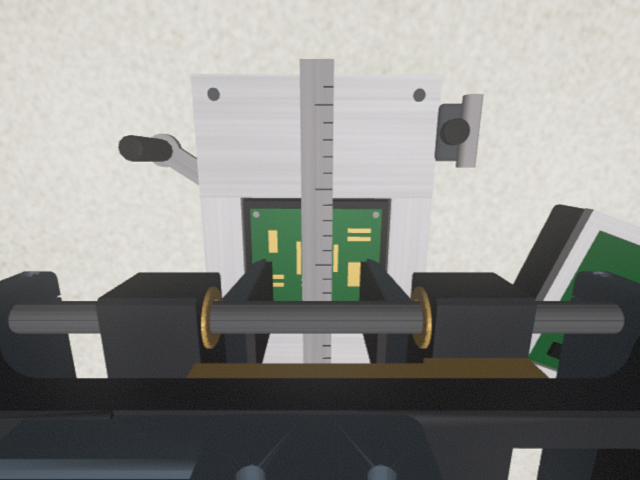

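View pics/t4c.png

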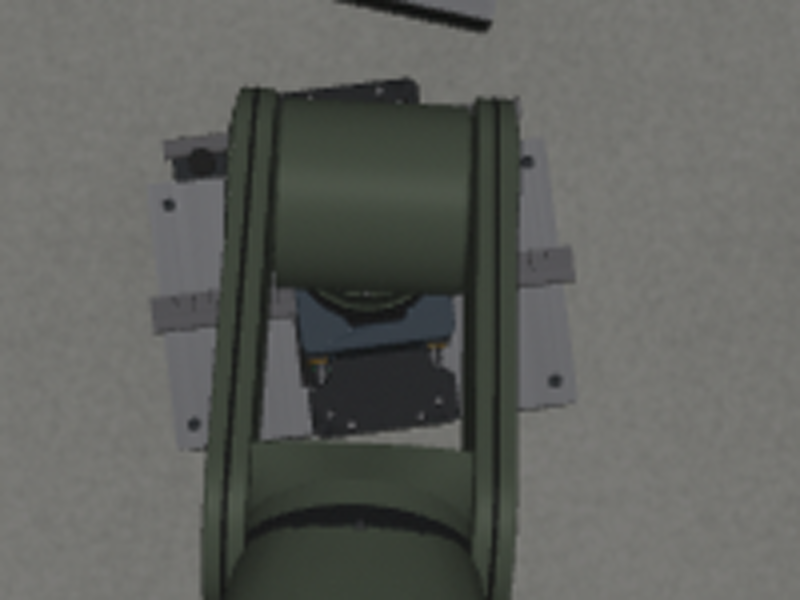

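```bash
python3 - <<'E'
from h import *
from workcell import env
plan(env,[(568,93.6,100,6.8),(568,93.6,79,6.8)],step=115)
E
```

```text
[0.2111, 1.1082, 0.0114, 0.0004, -0.0003, -0.0001] -> [568.   93.6 100.    6.8]
[0.21, 0.0, 0.0, 0.0, 0.0, 0.0] -> [568.   93.6  79.    6.8]
```

Emit:
send_rows([
  [[0.1,0.5,0.005,0,0,0],[0.2,1.0,0.011,0,0,0],[0.2,1.0,0.011,0,0,0]],
], jaw=1, force=20)

```text
time_s: 12.52
ee_pos: [568.4, 85.3, 100.3]
ee_rot: [171.1, 89.8, 178.3]
force: [-0.9, -0.0, -0.0]
gripper_width: 18.6
```

Emit:
send_rows([
  [[0.1,0.11,0,0,0,0],[0.2,0.11,0,0,0,0],[0.22,0.11,0,0,0,0],[0.22,0.11,0,0,0,0],[0.22,0.11,0,0,0,0]],
])

```text
time_s: 13.15
ee_pos: [569.1, 93.3, 80.5]
ee_rot: [2.6, 90.0, 9.5]
force: [-0.1, -0.3, -0.6]
gripper_width: 0.4
```

```bash
python3 - <<'E'
from h import *
from workcell import env
p,R,s=here(env); print(p,jaz(R),s["force"],s["torque"],s["gripper_width"],R[:,0])
f=snap(env,"wrist","w5")
E
```

```text
[569.13578956  93.32148409  80.46329043] 6.919941230302716 [-0.11512846 -0.32166325 -0.64200371] [-0.09450633  0.05949754 -0.01198043] 0.35379087020227007 [ 7.68888649e-04  1.28399961e-04 -9.99999696e-01]
```

View pics/w5.png

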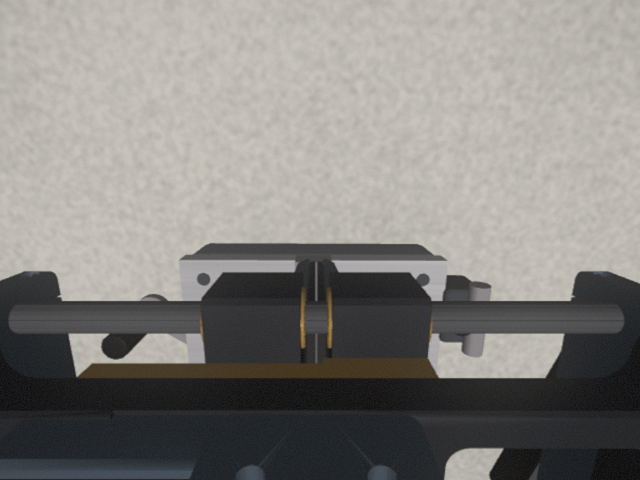

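Emit:
send_rows([
  [[0.02,0,0,0,0,0],[0.04,0,0,0,0,0],[0.055,0,0,0,0,0],[0.055,0,0,0,0,0]],
])

```text
time_s: 13.7
ee_pos: [568.7, 93.7, 74.5]
ee_rot: [171.6, 90.0, 178.6]
force: [-0.6, -0.5, -0.4]
gripper_width: 0.5
```

Emit:
send_rows([
  [[0.005,0,0,0,0,0],[0.01,0,0,0,0,0]],
])

```text
time_s: 13.95
ee_pos: [568.9, 93.8, 73.8]
ee_rot: [30.7, 90.0, 37.7]
force: [0.3, -0.1, 0.8]
gripper_width: 1.0
```

Emit:
send_rows([
  [[0.005,0,0,0,0,0],[0.01,0,0,0,0,0]],
])

```text
time_s: 14.2
ee_pos: [568.9, 93.9, 72.8]
ee_rot: [42.9, 90.0, 49.9]
force: [0.3, 1.4, 1.4]
gripper_width: 0.6
```

Emit:
send_rows([
  [[0.005,0,0,0,0,0],[0.01,0,0,0,0,0]],
])

```text
time_s: 14.45
ee_pos: [568.9, 93.8, 71.7]
ee_rot: [37.1, 90.0, 44.1]
force: [-0.6, 0.9, 1.6]
gripper_width: 0.4
```

Emit:
send_rows([
  [[0.005,0,0,0,0,0],[0.005,0,0,0,0,0]],
])

```text
time_s: 14.7
ee_pos: [568.9, 93.8, 71.5]
ee_rot: [26.4, 90.0, 33.3]
force: [-0.4, 1.0, 4.2]
gripper_width: 0.7
```

Emit:
send_rows([
  [[0.005,0,0,0,0,0],[0.005,0,0,0,0,0]],
])

```text
time_s: 14.95
ee_pos: [568.9, 93.9, 71.4]
ee_rot: [20.4, 90.0, 27.3]
force: [-1.3, 1.3, 6.6]
gripper_width: 0.5
```

Emit:
send_rows([
  [[0.005,0,0,0,0,0],[0.005,0,0,0,0,0]],
])

```text
time_s: 15.2
ee_pos: [568.9, 93.8, 71.3]
ee_rot: [13.9, 89.9, 20.8]
force: [-2.4, 1.8, 9.2]
gripper_width: 0.2
```

Emit:
send_rows([
  [[-0.02,0,0,0,0,0],[-0.06,0,0,0,0,0],[-0.12,0,0,0,0,0],[-0.15,-0.4,0,0,0,0],[-0.15,-0.9,0,0,0,0]],
])

```text
time_s: 15.82
ee_pos: [580.0, 4.1, 85.5]
ee_rot: [-10.3, 90.0, -3.2]
force: [0.5, 0.1, 0.4]
gripper_width: 0.2
```

Emit:
send_rows([
  [[0,-0.5,0,0,0,0],[0,-0.95,0,0,0,0],[0,-0.95,0,0,0,0],[0,-0.95,0,0,0,0]],
])

```text
time_s: 16.32
ee_pos: [590.9, -89.7, 85.0]
ee_rot: [133.7, 90.0, 140.6]
force: [0.2, -0.3, 0.2]
gripper_width: -0.1
```

```bash
python3 - <<'E'
from h import *
from workcell import env
plan(env,[(594.2,-124.9,77,6.8)],step=115); print(here(env)[0])
E
```

```text
[0.0794, -0.3538, -0.0093, 0.0004, -0.0001, -0.0001] -> [ 594.2 -124.9   77.     6.8]
[590.86083845 -89.66575125  84.95848497]
```

Emit:
send_rows([
  [[0.03,-0.354,-0.009,0,0,0],[0.08,-0.354,-0.009,0,0,0],[0.095,-0.354,-0.009,0,0,0],[0.1,-0.354,-0.009,0,0,0],[0.1,-0.354,-0.009,0,0,0]],
])

```text
time_s: 16.95
ee_pos: [594.6, -124.3, 75.3]
ee_rot: [63.0, 90.0, 70.0]
force: [0.7, -0.3, -0.0]
gripper_width: 0.4
```

Emit:
send_rows([
  [[0.005,0,0,0,0,0],[0.01,0,0,0,0,0]],
])

```text
time_s: 17.2
ee_pos: [594.6, -125.0, 74.2]
ee_rot: [15.0, 90.0, 22.0]
force: [-0.5, 0.4, -0.1]
gripper_width: 0.6
```

Emit:
send_rows([
  [[0.005,0,0,0,0,0],[0.01,0,0,0,0,0]],
])

```text
time_s: 17.45
ee_pos: [594.7, -125.2, 73.3]
ee_rot: [-4.2, 90.0, 2.8]
force: [-0.2, 0.1, 1.3]
gripper_width: 0.6
```

Emit:
send_rows([
  [[0.005,0,0,0,0,0],[0.01,0,0,0,0,0]],
])

```text
time_s: 17.7
ee_pos: [594.7, -125.4, 72.2]
ee_rot: [-45.4, 90.0, -38.5]
force: [0.3, -0.3, 1.6]
gripper_width: 0.3
```

Emit:
send_rows([
  [[0.005,0,0,0,0,0],[0.01,0,0,0,0,0]],
])

```text
time_s: 17.95
ee_pos: [594.8, -125.5, 71.5]
ee_rot: [-43.1, 90.0, -36.1]
force: [-0.6, -1.6, 4.5]
gripper_width: 0.3
```

Emit:
send_rows([
  [[0.005,0,0,0,0,0],[0.005,0,0,0,0,0]],
])

```text
time_s: 18.2
ee_pos: [594.8, -125.5, 71.4]
ee_rot: [-40.5, 89.9, -33.6]
force: [-1.3, -2.5, 5.3]
gripper_width: 0.2
```

Emit:
send_rows([
  [[0.005,0,0,0,0,0],[0.005,0,0,0,0,0]],
])

```text
time_s: 18.45
ee_pos: [594.8, -125.5, 71.4]
ee_rot: [-35.5, 89.9, -28.6]
force: [-2.1, -1.5, 8.5]
gripper_width: 0.4
```

```bash
python3 - <<'E'
from h import *
from workcell import env
for n in("w4","w3"):
    f=load(n); p=f["p"].max(2); r=(130,165,105,185) if n=="w4" else (82,122,95,165)
    m=(p[r[0]:r[1],r[2]:r[3]]<70).astype(np.uint8); cs,_=cv2.findContours(m,0,1); c=max(cs,key=cv2.contourArea); print(n,cv2.boundingRect(c),r)
    # knob top disc: left end of blob
    x,y,w,h=cv2.boundingRect(c); u=r[2]+x+h/2; v0=r[0]+np.nonzero(m[:,int(x+h/2)])[0].mean(); print(u,v0, ray(f["K"],f["T"],[(u,v0)],77))
plan(env,[(594,-125,100,6.8),(525,-40,110,6.8),(460.3,41.4,110,6.8),(460.3,41.4,39,6.8)],step=110)
E
```

```text
w4 (30, 7, 37, 24) (130, 165, 105, 185)
147.0 148.5263157894737 [[469.48287887  45.75742919  77.        ]]
w3 (11, 6, 59, 34) (82, 122, 95, 165)
123.0 102.625 [[462.18929654  44.41078338  77.        ]]
[-0.286, 0.0057, -0.0075, 0.0005, 0.0002, 0.0001] -> [ 594.  -125.   100.     6.8]
[-0.1, 0.9257, -0.5845, 0.0, 0.0, 0.0] -> [525.  -40.  110.    6.8]
[0.0, 0.8849, -0.5461, 0.0, 0.0, 0.0] -> [460.3  41.4 110.    6.8]
[0.71, -0.0, -0.0, 0.0, 0.0, 0.0] -> [460.3  41.4  39.    6.8]
```

Emit:
send_rows([
  [[-0.02,0,0,0,0,0],[-0.1,0,0,0,0,0],[-0.286,0,0,0,0,0],[-0.286,0,0,0,0,0]],
])

```text
time_s: 18.95
ee_pos: [595.5, -125.1, 99.9]
ee_rot: [-10.2, 89.9, -3.3]
force: [0.2, -0.0, -0.0]
gripper_width: 0.9
```

Emit:
send_rows([
  [[-0.1,0.46,-0.29,-0.03,0,0],[-0.1,0.926,-0.585,-0.06,0,0],[-0.1,0.926,-0.585,-0.09,0,0],[-0.1,0.926,-0.585,-0.12,0,0],[-0.1,0.926,-0.585,-0.125,0,0]],
], jaw=0)

```text
time_s: 19.58
ee_pos: [524.8, -40.0, 108.2]
ee_rot: [106.8, 89.9, 158.8]
force: [0.3, -0.0, -0.3]
gripper_width: 45.2
```

```bash
python3 - <<'E'
from h import *
from workcell import env
p,R,s=here(env); print(p,jaz(R))
plan(env,[(460.6,42.2,120,96.8)],step=110)
E
```

```text
[524.8194051  -39.99469557 108.15165924] 51.95455371654698
[-0.1175, 1.0124, 0.2515, -0.1246, 0.0, -0.0002] -> [460.6  42.2 120.   96.8]
```

Emit:
send_rows([
  [[-0.11,0.5,0.12,-0.03,0,0],[-0.11,1.0,0.25,-0.06,0,0],[-0.11,1.0,0.25,-0.09,0,0],[-0.11,1.0,0.25,-0.12,0,0],[-0.11,1.0,0.25,-0.125,0,0],[-0.11,1.0,0.25,-0.125,0,0],[-0.11,1.0,0.25,-0.125,0,0]],
])

```text
time_s: 20.45
ee_pos: [462.0, 40.8, 119.6]
ee_rot: [65.4, 90.0, 162.3]
force: [0.4, 0.7, -0.4]
gripper_width: 45.8
```

```bash
python3 - <<'E'
from h import *
from workcell import env
p,R,s=here(env); print(p,jaz(R),s["qpos"])
f=snap(env,"wrist","w6"); f=snap(env,"top","t6")
c=f["p"][150:300,230:430]; cv2.imwrite("pics/t6c.png",cv2.resize(c,None,fx=4,fy=4,interpolation=cv2.INTER_CUBIC)[:,:,::-1])
E
```

```text
[461.95350713  40.83231757 119.55575071] 96.82115699614701 [ 3.62525671e+00  1.34158579e+01  1.11743534e+02  8.57491957e-03
  5.48585282e+01 -9.32008383e+01]
```

View pics/w6.png

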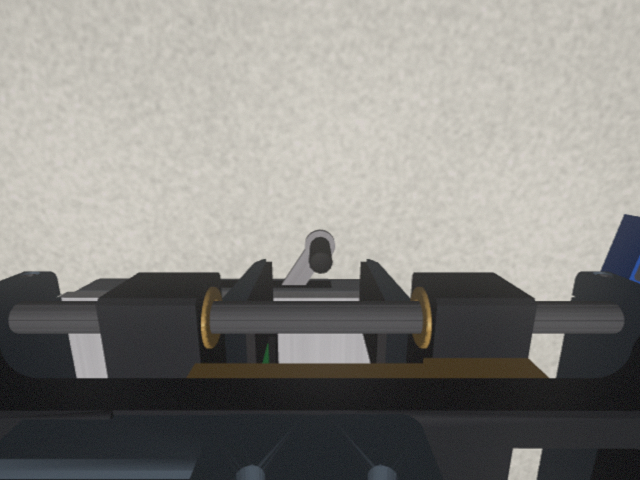

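View pics/t6c.png

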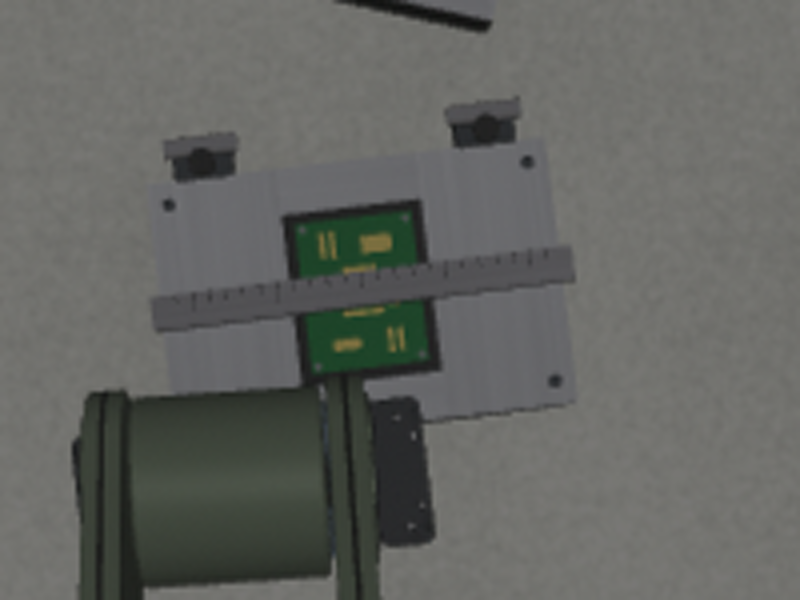

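```bash
python3 - <<'E'
from h import *
from workcell import env
f=load("w6"); print(ray(f["K"],f["T"],[(320,262),(320,258)],77), proj(f["K"],f["T"],[(462,40.8,77)]))
c=f["p"][220:290,270:370]; cv2.imwrite("pics/w6c.png",cv2.resize(c,None,fx=6,fy=6)[:,:,::-1])
E
```

```text
[[459.40278933  44.30487185  77.        ]
 [456.69803717  43.97852842  77.        ]] [[314.22127673 265.1695163 ]]
```

View pics/w6c.png

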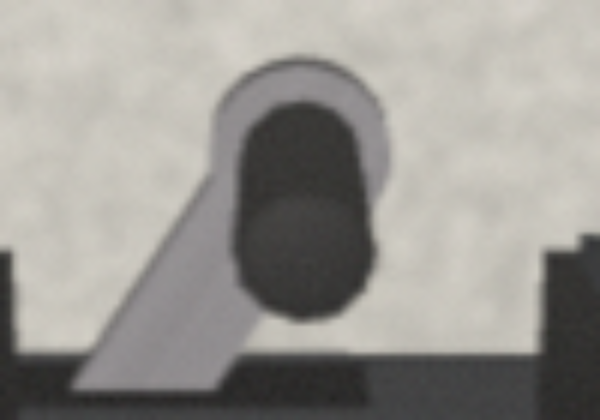

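```bash
python3 - <<'E'
from h import *
from workcell import env
plan(env,[(460.5,42.5,80,96.8),(460.5,42.5,41,96.8)],step=110)
E
```

```text
[0.3966, 0.0129, 0.0179, 0.0002, 0.0, -0.0] -> [460.5  42.5  80.   96.8]
[0.39, 0.0, 0.0, 0.0, 0.0, 0.0] -> [460.5  42.5  41.   96.8]
```

Emit:
send_rows([
  [[0.1,0.013,0.018,0,0,0],[0.3,0.013,0.018,0,0,0],[0.5,0.013,0.018,0,0,0],[0.7,0.013,0.018,0,0,0],[0.786,0.013,0.018,0,0,0],[0.786,0.013,0.018,0,0,0]],
])

```text
time_s: 21.3
ee_pos: [460.0, 42.6, 40.6]
ee_rot: [82.7, 89.9, 179.6]
force: [0.4, 0.2, 0.4]
gripper_width: 45.6
```

Emit:
send_rows([
  [[0,0,0,0,0,0],[0,0,0,0,0,0],[0,0,0,0,0,0],[0,0,0,0,0,0],[0,0,0,0,0,0]],
], jaw=1, force=10)

```text
time_s: 21.92
ee_pos: [460.3, 42.9, 41.5]
ee_rot: [4.5, 90.0, 101.4]
force: [-2.2, 2.7, 4.3]
gripper_width: 15.9
```

Emit:
send_rows([
  [[0,0.021,-0.034,0,0,0],[0,0.043,-0.069,0,0,0],[0,0.063,-0.105,0,0,0],[0,0.081,-0.141,0,0,0],[0,0.098,-0.177,0,0,0],[0,0.114,-0.214,0,0,0],[0,0.13,-0.252,0,0,0],[0,0.144,-0.29,0,0,0],[0,0.157,-0.328,0,0,0],[0,0.168,-0.367,0,0,0]],
])

```text
time_s: 23.18
ee_pos: [446.8, 4.6, 41.2]
ee_rot: [62.5, 89.8, 159.5]
force: [-4.4, 4.1, 6.3]
gripper_width: 15.6
```

Emit:
send_rows([
  [[0,0.01,-0.039,0,0,0],[0,0.02,-0.078,0,0,0],[0,0.029,-0.118,0,0,0],[0,0.036,-0.158,0,0,0],[0,0.042,-0.198,0,0,0],[0,0.046,-0.238,0,0,0],[0,0.05,-0.279,0,0,0],[0,0.052,-0.319,0,0,0],[0,0.053,-0.36,0,0,0],[0,0.053,-0.4,0,0,0],[0,0.051,-0.44,0,0,0],[0,0.051,-0.44,0,0,0],[0,0.051,-0.44,0,0,0]],
])

```text
time_s: 24.8
ee_pos: [448.0, -40.7, 41.0]
ee_rot: [124.7, 89.9, -138.4]
force: [-5.2, -2.4, 1.9]
gripper_width: 16.1
```

```bash
python3 - <<'E'
from h import *
from workcell import env
p,R,s=here(env); print(p,jaz(R),s["force"],s["gripper_width"])
a=np.radians(6.8)
for c in ((581.6,-17.8),(581.1,-15.7)):
    for P in ((460.3,42.9),p[:2]):
        d=np.array(P)-c; x=d[0]*np.cos(a)+d[1]*np.sin(a); y=-d[0]*np.sin(a)+d[1]*np.cos(a); print(c,np.hypot(x,y),.65-np.arctan2(y,-x))
E
```

```text
[447.97524813 -40.72546652  40.95875265] 96.98911417415165 [-5.17925224 -2.44782891  1.86470067] 16.100088963221474
(581.6, -17.8) 135.63989088759988 0.06734029531436603
(581.6, -17.8) 135.57710472845542 0.7012294039746444
(581.1, -15.7) 134.26317440013105 0.07966143239342116
(581.1, -15.7) 135.4565374357459 0.7171341208413081
```

Emit:
send_rows([
  [[0,0,0,0,0,0],[0,0,0,0,0,0],[0,0,0,0,0,0],[-0.2,0,0,0,0,0],[-0.5,0,0,0,0,0],[-0.7,0,0,0,0,0],[-0.7,0,0,0,0,0]],
], jaw=0)

```text
time_s: 25.68
ee_pos: [449.9, -40.2, 112.4]
ee_rot: [-101.4, 89.7, -4.4]
force: [0.3, 0.2, -0.1]
gripper_width: 45.5
```

```bash
python3 - <<'E'
from h import *
from workcell import env
p,R,s=here(env); print(p,jaz(R),s["force"],s["gripper_width"])
f=snap(env,"wrist","w7")
plan(env,[(508,26,112,50),(568.8,93.8,100,6.85),(568.8,93.8,76,6.85)],step=115)
E
```

```text
[449.92155759 -40.2242919  112.39922928] 96.95800629695675 [ 0.28920121  0.16721456 -0.1296736 ] 45.4969054930053
[-0.0061, -0.6668, 0.5848, 0.1304, 0.0001, 0.0003] -> [508.  26. 112.  50.]
[0.12, -0.0299, 0.9102, 0.1199, 0.0, 0.0] -> [568.8  93.8 100.    6.9]
[0.24, 0.0, 0.0, 0.0, 0.0, 0.0] -> [568.8  93.8  76.    6.8]
```

View pics/w7.png

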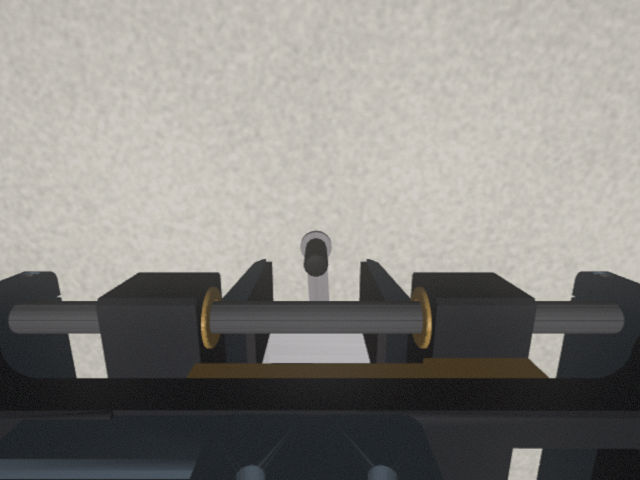

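The lever was let go cleanly: the knob stands at (316,262), nearly straight ahead of the printer. Now to the left end.

Emit:
send_rows([
  [[0,-0.3,0.3,0.03,0,0],[0,-0.667,0.585,0.06,0,0],[0,-0.667,0.585,0.09,0,0],[0,-0.667,0.585,0.12,0,0],[0,-0.667,0.585,0.13,0,0]],
], jaw=1)

```text
time_s: 26.35
ee_pos: [506.9, 26.2, 109.5]
ee_rot: [129.9, 89.8, 179.9]
force: [-0.2, 0.2, -0.1]
gripper_width: 0.7
```

Emit:
send_rows([
  [[0.06,0,0.45,0.03,0,0],[0.12,-0.03,0.91,0.06,0,0],[0.12,-0.03,0.91,0.09,0,0],[0.12,-0.03,0.91,0.12,0,0],[0.12,-0.03,0.91,0.12,0,0],[0.12,-0.03,0.91,0.12,0,0]],
])

```text
time_s: 27.1
ee_pos: [567.8, 93.8, 98.4]
ee_rot: [177.8, 89.9, -175.1]
force: [0.5, 0.3, 1.5]
gripper_width: 0.6
```

```bash
python3 - <<'E'
from h import *
from workcell import env
p,R,s=here(env); print(p,jaz(R),s["force"],s["gripper_width"])
plan(env,[(568.8,93.8,76,6.85)],step=115)
E
```

```text
[567.77884366  93.82722597  98.35528806] 7.097797865967478 [0.53487693 0.32120093 1.53875082] 0.5665326436249289
[0.2235, -0.0015, 0.0104, 0.0007, -0.0002, -0.0] -> [568.8  93.8  76.    6.8]
```

Emit:
send_rows([
  [[0.1,0,0.01,0.0007,0,0],[0.2,0,0.01,0.0007,0,0],[0.24,0,0.01,0.0007,0,0],[0.25,0,0.01,0.0007,0,0],[0.255,0,0.01,0.0007,0,0],[0.255,0,0.01,0.0007,0,0]],
])

```text
time_s: 27.85
ee_pos: [569.4, 94.1, 73.9]
ee_rot: [12.4, 90.0, 19.1]
force: [-0.9, 0.3, 0.4]
gripper_width: 0.4
```

Emit:
send_rows([
  [[0.005,0,0,0,0,0],[0.01,0,0,0,0,0]],
])

```text
time_s: 28.1
ee_pos: [569.3, 94.1, 72.8]
ee_rot: [10.7, 90.0, 17.4]
force: [0.1, -0.1, 1.2]
gripper_width: 0.6
```

Emit:
send_rows([
  [[0.005,0,0,0,0,0],[0.01,0,0,0,0,0]],
])

```text
time_s: 28.35
ee_pos: [569.2, 94.1, 71.6]
ee_rot: [78.7, 90.0, 85.4]
force: [-0.1, 0.0, -0.1]
gripper_width: 0.6
```

Emit:
send_rows([
  [[0.005,0,0,0,0,0],[0.005,0,0,0,0,0]],
])

```text
time_s: 28.6
ee_pos: [569.1, 94.1, 71.1]
ee_rot: [155.8, 90.0, 162.5]
force: [1.1, -0.8, -0.3]
gripper_width: 0.3
```

Emit:
send_rows([
  [[0.005,0,0,0,0,0],[0.005,0,0,0,0,0]],
])

```text
time_s: 28.85
ee_pos: [569.2, 94.1, 70.6]
ee_rot: [118.5, 90.0, 125.2]
force: [-0.0, -0.1, -0.4]
gripper_width: 0.4
```

Emit:
send_rows([
  [[0.005,0,0,0,0,0],[0.005,0,0,0,0,0]],
])

```text
time_s: 29.1
ee_pos: [569.2, 94.1, 70.5]
ee_rot: [20.2, 90.0, 26.9]
force: [-0.2, -0.6, 3.9]
gripper_width: 0.5
```

Emit:
send_rows([
  [[0.005,0,0,0,0,0],[0.005,0,0,0,0,0]],
])

```text
time_s: 29.35
ee_pos: [569.2, 94.1, 70.5]
ee_rot: [8.7, 90.0, 15.4]
force: [-2.5, -0.3, 6.2]
gripper_width: 0.5
```

Emit:
send_rows([
  [[-0.02,0,0,0,0,0],[-0.06,0,0,0,0,0],[-0.12,0,0,0,0,0],[-0.15,-0.4,0,0,0,0],[-0.15,-0.9,0,0,0,0]],
])

```text
time_s: 29.98
ee_pos: [580.3, 4.5, 85.3]
ee_rot: [1.4, 89.9, 8.3]
force: [-0.1, -0.9, -0.5]
gripper_width: 0.5
```

Emit:
send_rows([
  [[0,-0.5,0,0,0,0],[0,-0.95,0,0,0,0],[0,-0.95,0,0,0,0],[0,-0.95,0,0,0,0]],
])

```text
time_s: 30.48
ee_pos: [590.6, -89.3, 84.6]
ee_rot: [107.1, 90.0, 113.8]
force: [-0.5, -0.1, 0.5]
gripper_width: 0.4
```

```bash
python3 - <<'E'
from h import *
from workcell import env
plan(env,[(594.7,-125.2,74,6.8)],step=115); print(here(env)[0])
E
```

```text
[0.1061, -0.361, -0.0012, -0.0004, -0.0, -0.0001] -> [ 594.7 -125.2   74.     6.8]
[590.62719272 -89.33285173  84.63325579]
```

Emit:
send_rows([
  [[0.03,-0.36,0,0,0,0],[0.08,-0.36,0,0,0,0],[0.11,-0.36,0,0,0,0],[0.12,-0.36,0,0,0,0],[0.125,-0.36,0,0,0,0],[0.13,-0.36,0,0,0,0]],
])

```text
time_s: 31.22
ee_pos: [595.1, -125.0, 71.8]
ee_rot: [9.5, 90.0, 16.2]
force: [-0.0, -0.8, -0.2]
gripper_width: 0.7
```

Emit:
send_rows([
  [[0.005,0,0,0,0,0],[0.005,0,0,0,0,0]],
])

```text
time_s: 31.48
ee_pos: [595.0, -125.4, 71.1]
ee_rot: [75.0, 90.0, 81.7]
force: [-0.1, -0.6, 0.6]
gripper_width: 0.5
```

Emit:
send_rows([
  [[0.005,0,0,0,0,0],[0.005,0,0,0,0,0]],
])

```text
time_s: 31.72
ee_pos: [595.0, -125.4, 70.6]
ee_rot: [99.3, 90.0, 106.0]
force: [0.1, 0.7, -0.4]
gripper_width: -0.1
```

Emit:
send_rows([
  [[0.005,0,0,0,0,0],[0.005,0,0,0,0,0]],
])

```text
time_s: 31.98
ee_pos: [595.0, -125.5, 70.5]
ee_rot: [-15.6, 90.0, -8.9]
force: [-1.4, 0.5, 2.9]
gripper_width: 0.6
```

Emit:
send_rows([
  [[0.005,0,0,0,0,0],[0.005,0,0,0,0,0]],
])

```text
time_s: 32.22
ee_pos: [595.0, -125.5, 70.5]
ee_rot: [-15.5, 90.0, -8.8]
force: [-1.9, -0.3, 7.4]
gripper_width: 0.9
```

Emit:
send_rows([
  [[-0.03,0,0,0,0,0],[-0.15,0,0,0,0,0],[-0.4,-0.3,-0.3,0,0,0],[-0.5,-0.95,-0.9,0,0,0],[-0.5,-0.95,-0.9,0,0,0],[-0.5,-0.95,-0.9,0,0,0]],
])

```text
time_s: 32.98
ee_pos: [516.2, -231.7, 120.6]
ee_rot: [-27.0, 89.9, -20.5]
force: [1.0, 0.4, -0.6]
gripper_width: 0.2
```

```bash
python3 - <<'E'
from h import *
from workcell import env
p,R,s=here(env); print(p,s["force"])
fs=[snap(env,"top",f"t8_{i}") for i in range(6)]
c=fs[0]["p"][150:300,230:430]; cv2.imwrite("pics/t8c.png",cv2.resize(c,None,fx=4,fy=4,interpolation=cv2.INTER_CUBIC)[:,:,::-1])
a=np.radians(6.8);X=np.array([np.cos(a),np.sin(a)]);Y=np.array([-np.sin(a),np.cos(a)])
c=np.array([581.5,-17.5])
def st(f):
    W=cloud(f); D=W[...,:2]-c; px=D@X;py=D@Y;z=W[...,2]
    b=(abs(px)>18)&(abs(px)<38)&(abs(py)<28); d=(abs(px)>18)&(abs(px)<38)&(abs(py)>55)&(abs(py)<108); k=(abs(px)<5)&(abs(py)<115)
    return [np.nanmean(z[b]),np.nanmean(z[d]),np.nanmean(z[b])-np.nanmean(z[d]),np.nanmean(z[k])-np.nanmean(z[d]),b.sum()]
print("before",st(load("top0"))); 
for f in fs: print(np.round(st(f),2))
E
```

```text
[ 516.19170102 -231.7240042   120.55776879] [ 1.03514725  0.35026002 -0.62566123]
before [np.float64(61.18572621362364), np.float64(57.364131853052044), np.float64(3.821594360571595), np.float64(1.0004518111455312), np.int64(396)]
[ 56.61  57.38  -0.77  13.89 391.  ]
[ 56.42  57.23  -0.82  14.03 393.  ]
[ 56.74  57.33  -0.59  13.95 385.  ]
[ 5.676e+01  5.710e+01 -3.400e-01  1.428e+01  3.950e+02]
[ 56.6   57.47  -0.86  13.99 388.  ]
[ 56.59  57.21  -0.62  14.07 385.  ]
```

View pics/t8c.png

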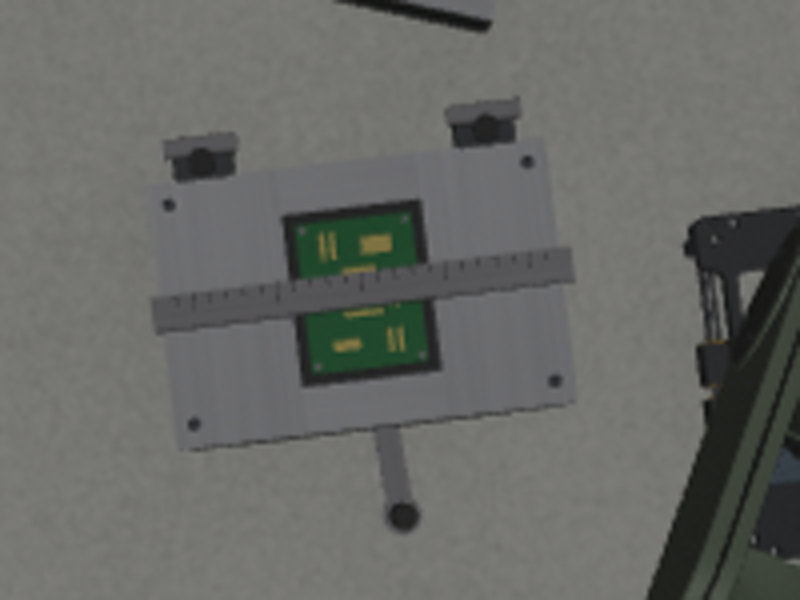

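The top camera shows the board about 0.7 mm below the deck (average of 6 depth frames) and the bar 14.0 mm above it, matching its height. The straightedge lies across the middle of the board, and the arm is clear of everything.

```bash
python3 -c "
from workcell import env
print(env.job_done())"
```

```text
the job is handed in; nothing more can be done
None
```

The board is now set just below the deck, and the straightedge no longer rocks on it. I handed the job in at about 33 s, with the straightedge lying across the deck and the robot touching nothing.

- **Before lowering:** I laid the straightedge over the middle of the board and let go. Pressing the left end and then the right end dropped each by about 2.5 mm, to the same height. That meant the board stood about 3.5 mm proud.
- **Lever:** I swung it by about 0.63 rad, which lowers the board about 4.4 mm, and then let go.
- **After lowering:** I pressed left and then right again. Both ends stopped hard at the same height (70.5 mm at the fingertips) and did not move further as the force rose.
- **Forces:** The presses peaked at about 9 N before lowering and about 7 N after. That is a little over the suggested 5 N but well under the 30 N limit.
- **How deep it is:** Depth images from the top camera put the board about 0.7 mm below the deck. The touch readings put it at about 1.0 mm, give or take 0.3. The two don't quite agree, but both are between flush and the 1.5 mm limit.
- **Flux tin and paste jar:** I did not go near either of them, but I did not measure their positions again at the end.

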